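Check a carboy cap on the thread gauge

TASK

Try the next cap in the queue tray, the one nearer the thread gauge, on the gauge: screw it on clockwise, gently and without forcing, until it stops, then unscrew it again. If it turned fully home, with its rim down on the gauge's shoulder, stand it upright in the rectangular pass tray; if it stopped short, put it in the round reject tub. Leave the other cap in the queue and everything else alone.

Things in the scene. Friction and masses are not known exactly. Their poses are not given: they have to be found in the camera images.
- cap_1_center (a point): carboy cap: white plastic, ribbed skirt 61 mm across, flat top with a straight grip bar 50 mm long (along x), 14 mm wide, 20.5 mm tall; 41 mm tall in all, 60 g. Point on the axis half-way up, level with the flat top from which the bar rises: lower rim 20.5 mm below it, bar's top 20.5 mm above. z up, away from the open side
- cap_2_center (a point): carboy cap: white plastic, ribbed skirt 61 mm across, flat top with a straight grip bar 50 mm long (along x), 14 mm wide, 20.5 mm tall; 41 mm tall in all, 60 g. Point on the axis half-way up, level with the flat top from which the bar rises: lower rim 20.5 mm below it, bar's top 20.5 mm above. z up, away from the open side
- cap_1: the same cap; origin in the middle of its lower rim. Inside it four lugs point inwards, one under each end of the bar (+x, -x) and one each at +y and -y. The two caps look alike; one of them has an old sealing disc stuck inside, unseen, and stops short on the gauge
- cap_2: the same cap; origin in the middle of its lower rim. Inside it four lugs point inwards, one under each end of the bar (+x, -x) and one each at +y and -y. The two caps look alike; one of them has an old sealing disc stuck inside, unseen, and stops short on the gauge
- gauge_seat (a point): on the thread gauge's axis, level with its shoulder (steel ring 68 mm across, 40 mm above the bench), z up. A good cap comes down until its rim is on the shoulder; one with a stuck disc stops with its rim 2.4 mm above it, some 34 degrees of turn earlier. More than 60 N between cap and gauge spoils the gauge
- gauge_rim (a point): on the gauge's axis, level with the top of its neck, 16 mm above the shoulder. Neck 45 mm across, top 3 mm tapered, 4-start right-hand thread, lead 25.2 mm. The four ridges, 53 mm across, 2.5 mm thick, begin on this point's +x, +y, -x, -y, 3 mm below the rim, and run down clockwise
- gauge: the thread gauge: steel plate 110 x 110 x 12 mm on the bench with a post that carries shoulder and neck; origin under the plate. A cap set on with its lugs just counter-clockwise of the ridge starts stands with its rim 4.5 mm above the shoulder; clockwise turn, lightly pressed, takes it under the ridges, 64 degrees to the shoulder, 11 more to tight. Play 0.8 mm up and down, 1 mm sideways
- queue_next (a point): place of the next cap in the queue tray (rectangular steel tray 110 x 230 mm, 14 mm tall rim, floor 3 mm above the bench): on the tray's floor, 55 mm from its centre towards the gauge. One of the caps stands here at the start, at any yaw
- queue_wait (a point): place of the cap that stays in the queue, on the same tray's floor, 110 mm farther from the gauge
- pass_floor (a point): middle of the floor of the pass tray, a rectangular steel tray 140 mm (x) by 170 mm (y), rim 22 mm tall, wall 3 mm, floor 3 mm above the bench
- reject_floor (a point): middle of the floor of the reject tub, a round steel tub 140 mm across its mouth, 132 mm at its foot, 55 mm tall, wall 3 mm, floor 3 mm above the bench
- bottle: closed white sample bottle, 60 mm across, 125 mm tall; origin under its centre. To be left alone
- tube_rack: blue rack of capped tubes, 75 x 190 mm, 83 mm tall, long along y; origin under its centre. To be left alone
- scoop: steel spoon, 170 mm long, lying along x on the bench; origin under its middle. To be left alone
There are look-alikes about, which are no part of the job. What is shaped like the cap_1 but orange or turquoise is not meant.

How it is judged:
By the outcome, as a careful person would: the job done as asked, in the order asked, and still so for the second after the job is handed in, with the robot touching nothing.
It also fails if it takes over 61 s, if anything falls off the work surface, if the arm or the gripper's body presses on something with over 40 N, if the wrist force passes 120 N, or if a joint passes its speed limit or range.

ROBOT

A 7-joint arm with a two-finger parallel gripper is mounted at the origin on the work surface. World frame = base frame: x ahead of the robot, y to its left, z up, the work surface at z = 0. Lengths are in m, angles in rad, forces in N, time in s.
With the tool pointing down it reaches from about 0.425 to 0.875 m from the base axis. Payload 4.7 kg.
Tool frame: the origin (TCP) lies on the centre line of the jaws, within the pads' length; the fingertips stand 14 mm ahead of it and the grasp point (between the pads) lies 5 mm behind it; z points along the fingers, y is the direction in which the jaws open and shut (so a half turn about z gives the same grasp; the last joint's range is limited). The gripper opens to 87 mm and grips with 3 to 60 N. Pads are 19 mm wide; open, the fingers measure 117 mm over their backs; the gripper's body (75 mm by 190 mm) begins 51 mm behind the grasp point.
Start: joints at [1.204, 0.321, -0.07, 1.45, 0.023, 1.371, -0.057], TCP at [0.242, -0.603, 0.237] pointing down, gripper open.
Joint ranges: [-2.86, 2.86], [-0.3, 2.09], [-1.38, 1.24], [0.06, 2.45], [-1.56, 4.7], [0.09, 2.05], [-2.69, 2.69]. Speed limits (rad/s): [2.57, 2.57, 3.14, 3.14, 3.14, 3.14, 3.14].

INTERFACE

Orientations are given as a rotation vector (axis times angle).
In Python, from bench import ctrl, optics, models gives the robot as it stands. The module is installed in compiled form; this text tells all that it offers.
- The arm moves only by the tool arm_command, never from a script. Its argument "motion" is a list of rows, each a list of 3 entries, a list of its own where there are three numbers: the shift along the tool's x, y, z in mm, then the turn, a rotation vector about the tool's x, y, z in degrees, then the closure, from 0 (fully open) to 1 (shut). In form: [[[x, y, z], [ax, ay, az], claw], ...]. A call has 1 to 8 rows; each row shifts and turns the commanded pose from where the row before left it, along the tool's axes as they then stand; what a row does not reach is not made up. A row lasts 1/12 s, in which the tool goes at most 41.7 mm and 7.16 degrees, less where a joint would pass 70% of its speed; a pose out of reach is approached as far as the arm can. A call with a gripper value outside its range is refused whole. The fingers move at their own pace and stop on an object; "force" is the grip in N (left out, the last holds). Time passes only in rows, so rows that do not move let the fingers close. It gives the time, the measured TCP pose, the force and the opening at its end, in the units of the state.
- ctrl.get_state(): the state, without advancing time (a new reading comes with each control period).
- optics.get_image(name): name is "side" or "top" or "wrist"; returns (picture, depth): 384x512x3 uint8, blue, green, red; 384x512 float32, m along the optical axis (not along the pixel's ray), 0 where there is no reading.
- optics.camera_model(name): a dict with "fovy" (degrees; the focal length in pixels is half the picture's height over the tangent of half this angle, whatever the lens; pixels are square), "cx", "cy" (the principal point, pixels), "distortion" ([k1, k2, p1, p2, k3] as OpenCV has them; the pictures are not rectified), "rvec" (rotation vector, rad) and "tvec" (3), from world to camera coordinates, as OpenCV has them; the wrist camera has in their place "mount" (4x4, takes a point from camera to tool coordinates, whose origin is the TCP and whose axes are the flange's). Camera axes: x right, y down, z forward; pixel columns grow to the right and rows downward; lengths in m; the calibration is good to about 2 mm. A picture is of the moment at which its call begins: read the wrist's pose just before it. camera_model takes no time and is no camera call.
- ctrl.close_job(): hands the job in, once; it reports no verdict.
Trained networks look in the newest picture that a camera, given by its name, has taken for a name from the list of things; names that differ only in an ending like _2 or _b are one class to them, and where a whole thing is asked for, a point or a joint stands for the part that bears it (a point fixed in the world has none). Each returns a list of dicts, best first, with "conf" (0 to 1); they miss things now and then, are a little off and sometimes report something else, mostly with a low value. They report only what shows in the picture. A call takes as long as a camera call. They do not tell look-alikes from the thing itself.
- models.search_frame(camera, target): "location" ([x, y, z] in m, in the coordinates of the camera as it stood for that picture, good to about 4 mm: the middle of the surface that is visible of it).
- models.silhouettes(camera, target): "pixels" (384x512 bool, what is visible of it).
The state is a dict: "time": time; "joint_positions": joint angles; "qd": joint speeds; "joint_torque": joint torques, N m; "position": TCP position; "tool_rot": TCP orientation; "ft_force": force on the tool from outside, world axes, zero at the start; "torque": the same for the moment, N m; "grip_width": opening from 0.0 (shut) to 1.0 (fully open).
Only numpy, scipy, OpenCV 4.12 (cv2) and the standard library are available. Lean on these libraries where they do the work, as an engineer would, in place of code of your own. Each camera call takes 0.05 s, during which the arm holds its last target.

## Working session

There is one attempt and no reset: what is moved stays moved. The work goes in short steps, Python scripts to look and compute and a tool call to move; the robot and the scene stay as the last step left them, time stands still between calls to the robot, and variables do not carry over. Pictures are saved under pics/ and viewed, and the job is handed in when it is done.

Besides the shell and the picture viewer there is one more tool, called after ">>>" by a JSON object that holds its "name" and its "arguments", one argument or row to a line. arm_command: Moves the arm, as the interface text tells. Its arguments: {"type":"object","properties":{"motion":{"type":"array","items":{"type":"array"}},"force":{"type":"number"}},"required":["motion"]}

```bash
mkdir -p pics; ls
cat > h.py <<'E'
import numpy as np, cv2
from scipy.spatial.transform import Rotation as R
from bench import ctrl, optics, models
def K(m):
    f=192/np.tan(np.radians(m['fovy'])/2); return np.array([[f,0,m['cx']],[0,f,m['cy']],[0,0,1.]])
def c2w(name,st=None):
    m=optics.camera_model(name); T=np.eye(4)
    if 'mount' in m:
        st=st or ctrl.get_state(); T[:3,:3]=R.from_rotvec(st['tool_rot']).as_matrix(); T[:3,3]=st['position']
        return T@np.array(m['mount'])
    T[:3,:3]=R.from_rotvec(np.ravel(m['rvec'])).as_matrix(); T[:3,3]=np.ravel(m['tvec']); return np.linalg.inv(T)
def cloud(name,depth,T):
    m=optics.camera_model(name); v,u=np.mgrid[0:384,0:512]
    p=cv2.undistortPoints(np.stack([u.ravel(),v.ravel()],1).astype(np.float64)[:,None],K(m),np.array(m['distortion'],float)).reshape(384,512,2)
    P=np.dstack([p[...,0]*depth,p[...,1]*depth,depth]); return P@T[:3,:3].T+T[:3,3]
def w2pix(name,P,T):
    m=optics.camera_model(name); Ti=np.linalg.inv(T)
    return cv2.projectPoints(np.asarray(P,float).reshape(-1,1,3),cv2.Rodrigues(Ti[:3,:3])[0],Ti[:3,3],K(m),np.array(m['distortion'],float))[0][:,0]
E
python3 - <<'E'
from h import *
s=ctrl.get_state()
for k,v in s.items(): print(k,np.round(v,4))
for n in ['side','top','wrist']:
    T=c2w(n); im,d=optics.get_image(n); cv2.imwrite(f'pics/{n}0.png',im); np.savez(f'{n}0.npz',im=im,d=d,T=T)
    print(n,optics.camera_model(n)); print(T.round(3))
E
```

```text
pics
time 0.0
joint_positions [ 1.2041  0.3218 -0.0701  1.4517  0.0226  1.3708 -0.0569]
qd [-0.0009  0.001  -0.0003  0.0001 -0.      0.0002 -0.0008]
joint_torque [ 1.00000e-04 -4.91289e+01 -4.03500e-01 -3.12528e+01 -6.38000e-02
  4.38000e-02  2.00000e-04]
position [ 0.2413 -0.603   0.2355]
tool_rot [-3.083e+00 -5.943e-01  7.000e-04]
ft_force [-0.625   0.6565 -0.2117]
torque [-0.0119  0.0325 -0.0357]
grip_width 0.9993
side {'fovy': 56.85016334584563, 'cx': 262.03131218841156, 'cy': 191.37132665477415, 'distortion': array([-0.07214463,  0.        ,  0.        ,  0.        ,  0.        ]), 'rvec': array([ 0.67133017, -2.69603998,  1.06142183]), 'tvec': array([0.48465533, 0.25730179, 0.75082276])}
[[-0.885 -0.347  0.311  0.285]
 [-0.466  0.646 -0.605  0.514]
 [ 0.009 -0.68  -0.733  0.721]
 [ 0.     0.     0.     1.   ]]
top {'fovy': 51.895299497700236, 'cx': 251.6658123918956, 'cy': 198.05505238324133, 'distortion': array([-0.00962821,  0.        ,  0.        ,  0.        ,  0.        ]), 'rvec': array([ 2.17689914, -2.15437952,  0.11378761]), 'tvec': array([-0.01381907,  0.56989153,  1.15427815])}
[[ 1.000e-02 -9.940e-01  1.070e-01  4.440e-01]
 [-1.000e+00 -1.000e-02  2.000e-03 -1.100e-02]
 [-1.000e-03 -1.070e-01 -9.940e-01  1.208e+00]
 [ 0.000e+00  0.000e+00  0.000e+00  1.000e+00]]
wrist {'fovy': 67.15716188907184, 'cx': 256.5958874508968, 'cy': 193.27077409333, 'distortion': array([-0.00324277,  0.        ,  0.        ,  0.        ,  0.        ]), 'mount': array([[-5.90973850e-04, -9.64030618e-01, -2.65790554e-01,
         7.30261092e-02],
       [ 9.99999614e-01, -3.96798839e-04, -7.84254324e-04,
        -7.44830854e-04],
       [ 6.50579797e-04, -2.65790915e-01,  9.64030480e-01,
        -1.49256385e-01],
       [ 0.00000000e+00,  0.00000000e+00,  0.00000000e+00,
         1.00000000e+00]])}
[[ 0.371 -0.895 -0.248  0.309]
 [-0.929 -0.358 -0.097 -0.575]
 [-0.002  0.266 -0.964  0.385]
 [ 0.     0.     0.     1.   ]]
```

View pics/top0.png

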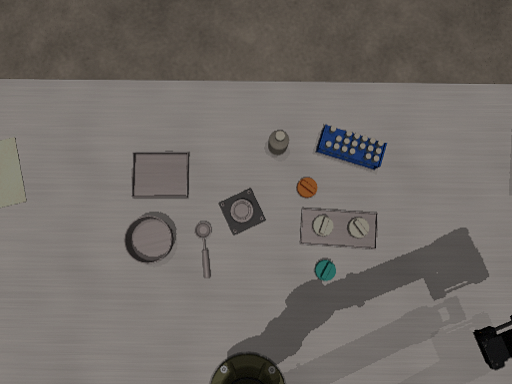

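View pics/side0.png

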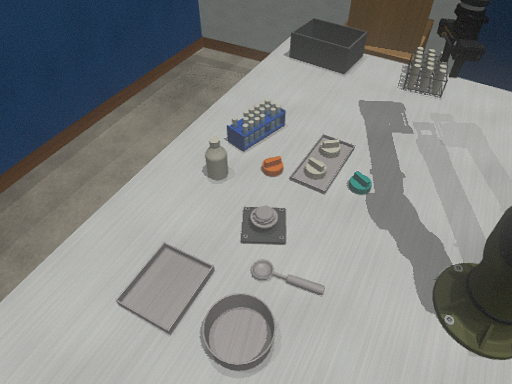

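View pics/wrist0.png

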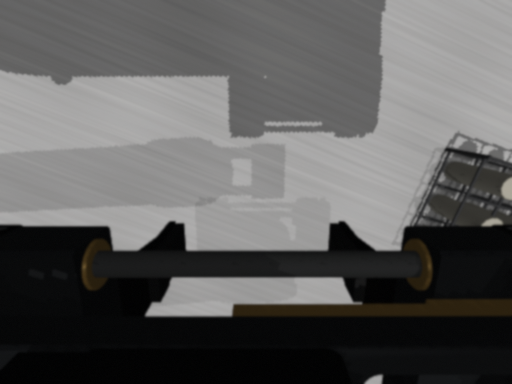

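The top view shows:
- White caps in the steel tray at (323,225) and (358,227).
- Look-alikes: orange at (307,187) and turquoise at (325,270), neither in the tray.
- The gauge at (242,211). The white cap nearer to it, at (323,225), is the one I choose.

Next is a close crop, then the measurements.

Run:
```python
from h import *
for n,(a,b,c,d_) in {'top':(170,290,200,400),'side':(120,260,220,400)}.items():
    im=np.load(n+'0.npz')['im']; cv2.imwrite(f'pics/crop_{n}.png',cv2.resize(im[a:b,c:d_],None,fx=4,fy=4,interpolation=cv2.INTER_CUBIC))
for n in ['top','side']:
    z=np.load(n+'0.npz'); P=cloud(n,z['d'],z['T']); np.save(n+'P.npy',P)
    print(n,'bench z',np.median(P[...,2][(np.abs(P[...,2])<.02)]))
    for nm,c in ([('cap',(323,225)),('cap2',(358,227)),('gauge',(242,211)),('pass',(161,175)),('rej',(151,240)),('orange',(307,187)),('turq',(325,270)),('bottle',(278,140)),('rack',(350,147)),('scoop',(204,230))] if n=='top' else [('cap',(315,170)),('gauge',(264,215)),('pass',(166,287)),('rej',(238,335))]):
        print(nm,P[c[1],c[0]].round(3))
    # height-level clusters
    H=P[...,2]
    mask=((H>0.03)&(H<0.09)&(z['d']>0)).astype(np.uint8)
    nl,lab,st,_=cv2.connectedComponentsWithStats(mask)
    for i in range(1,nl):
        if st[i,4]>30:
            q=P[lab==i]; print(i,st[i],'xy mid',((q.max(0)+q.min(0))/2).round(3),'ext',(q.max(0)-q.min(0)).round(3),'zmax',q[:,2].max().round(3))
```

```text
top bench z 0.0009508149365193841
cap [ 0.491 -0.218  0.047]
cap2 [ 0.486 -0.322  0.043]
gauge [0.529 0.02  0.057]
pass [0.642 0.274 0.003]
rej [0.442 0.297 0.004]
orange [ 0.604 -0.173  0.042]
turq [ 0.36  -0.224  0.042]
bottle [ 0.724 -0.08   0.125]
rack [ 0.724 -0.3    0.054]
scoop [0.474 0.136 0.004]
1 [ 317  125   70   44 1666] xy mid [ 0.726 -0.304  0.06 ] ext [0.124 0.202 0.059] zmax 0.089
2 [268 131  21  23 207] xy mid [ 0.735 -0.084  0.06 ] ext [0.056 0.058 0.059] zmax 0.09
3 [300 180  16  14  88] xy mid [ 0.606 -0.174  0.039] ext [0.039 0.045 0.015] zmax 0.047
4 [230 200  23  23 404] xy mid [0.53  0.023 0.048] ext [0.066 0.066 0.027] zmax 0.061
5 [124 216  49  47 355] xy mid [0.445 0.294 0.046] ext [0.134 0.138 0.032] zmax 0.062
6 [319 217  10  18  92] xy mid [ 0.49  -0.221  0.04 ] ext [0.05  0.027 0.018] zmax 0.049
7 [353 220  15  16  98] xy mid [ 0.485 -0.329  0.04 ] ext [0.044 0.039 0.018] zmax 0.05
9 [321 263  12  16  88] xy mid [ 0.358 -0.229  0.039] ext [0.043 0.033 0.012] zmax 0.045
10 [226 368  44  16 416] xy mid [ 0.059 -0.002  0.06 ] ext [0.043 0.123 0.059] zmax 0
[... 785 characters left out ...]
  9 105] xy mid [ 0.486 -0.326  0.039] ext [0.045 0.04  0.017] zmax 0.047
17 [205 149  23  25 401] xy mid [ 0.734 -0.079  0.06 ] ext [0.058 0.054 0.06 ] zmax 0.09
18 [265 156  17  10 101] xy mid [ 0.604 -0.174  0.037] ext [0.036 0.048 0.014] zmax 0.044
19 [308 157  16  14 114] xy mid [ 0.491 -0.219  0.038] ext [0.05  0.027 0.016] zmax 0.047
20 [354 171  16  15 112] xy mid [ 0.357 -0.227  0.037] ext [0.048 0.032 0.014] zmax 0.044
21 [251 205  27  24 493] xy mid [0.529 0.024 0.047] ext [0.067 0.067 0.025] zmax 0.06
22 [ 449  266   63   75 1691] xy mid [0.015 0.025 0.06 ] ext [0.129 0.136 0.06 ] zmax 0.09
23 [ 202  293   73   75 1068] xy mid [0.443 0.296 0.045] ext [0.138 0.141 0.029] zmax 0.06
```

View pics/crop_top.png

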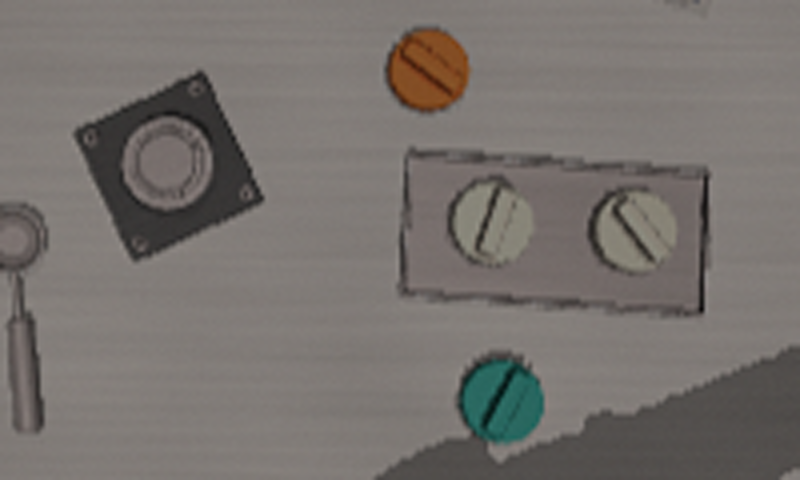

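View pics/crop_side.png

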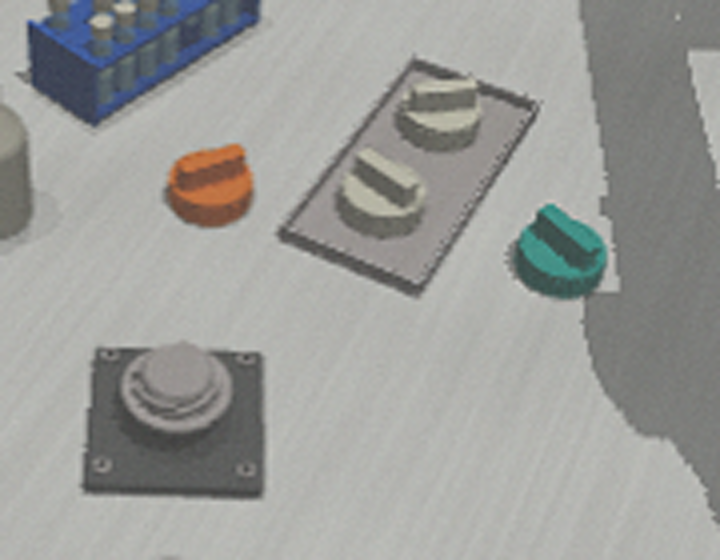

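The crop confirms a white cap with a straight grip bar in the tray's gauge-side place. I'll work out the bar yaw, the gauge plate yaw and the first view pose.

```bash
cat >> h.py <<'E'
def yaw(st): 
    X=R.from_rotvec(st['tool_rot']).as_matrix()[:,0]; return np.degrees(np.arctan2(X[1],X[0]))
def rel(st,goal,gyaw):
    M=R.from_rotvec(st['tool_rot']).as_matrix(); d=M.T@(np.array(goal)-st['position'])*1000
    dy=(gyaw-yaw(st)+180)%360-180
    # level target
    c,s=np.cos(np.radians(gyaw)),np.sin(np.radians(gyaw)); G=np.array([[c,s,0],[s,-c,0],[0,0,-1.]])
    rv=R.from_matrix(M.T@G).as_rotvec(degrees=True)
    print('shift(tool now)',d.round(2),'shift(tool after turn)',(G.T@(np.array(goal)-st['position'])*1000).round(2),'turn rv',rv.round(2),'yaw now',round(yaw(st),2),'yaw delta(world)',round(dy,2))
E
python3 - <<'E'
from h import *
for n in ['top','side']:
    P=np.load(n+'P.npy'); 
    for nm,c in [('cap',(.49,-.22)),('cap2',(.486,-.328))]:
        q=P[(np.hypot(P[...,0]-c[0],P[...,1]-c[1])<.035)&(P[...,2]>.032)]
        r=cv2.minAreaRect((q[:,:2]*1000).astype(np.float32)); e,v=np.linalg.eigh(np.cov(q[:,:2].T)); print(n,nm,r,np.degrees(np.arctan2(v[1,1],v[0,1])),len(q))
    q=P[(np.hypot(P[...,0]-.529,P[...,1]-.023)<.09)&(P[...,2]>.007)&(P[...,2]<.018)]
    print('plate',cv2.minAreaRect((q[:,:2]*1000).astype(np.float32)))
    q=P[(np.hypot(P[...,0]-.529,P[...,1]-.023)<.05)&(P[...,2]>.052)]; print('neck',cv2.minEnclosingCircle((q[:,:2]*1000).astype(np.float32)),np.median(q[:,2]))
    for nm,c,hw in [('pass',(.642,.276),.11),('q',(.488,-.274),.14)]:
        q=P[(abs(P[...,0]-c[0])<(.09 if nm=='q' else .11))&(abs(P[...,1]-c[1])<hw)&(P[...,2]>.007)&(P[...,2]<.03)]; print(nm,cv2.minAreaRect((q[:,:2]*1000).astype(np.float32)))
s=ctrl.get_state()
a=np.radians(160); rel(s,[.49-.04*np.cos(a),-.22-.04*np.sin(a),.16],160)
E
```

```text
top cap ((489.6396484375, -221.7693328857422), (14.458428382873535, 50.49007797241211), 69.8458480834961) 159.52283741358534 90
top cap2 ((484.2889404296875, -328.7685546875), (50.475318908691406, 14.503560066223145), 37.89605712890625) -143.2165780511331 97
plate ((530.6943969726562, 22.692459106445312), (110.05851745605469, 109.8774642944336), 25.846744537353516)
neck ((530.2816772460938, 22.414466857910156), 25.91585350036621) 0.0563814256858417
pass ((640.9556884765625, 275.6747741699219), (163.60623168945312, 216.2860870361328), 9.464635848999023)
q ((487.56866455078125, -272.0577087402344), (258.5857849121094, 173.34982299804688), 88.12184143066406)
side cap ((490.2077941894531, -218.15992736816406), (14.981233596801758, 51.00983428955078), 70.36811065673828) 160.1998520864125 107
side cap2 ((485.75933837890625, -325.578857421875), (48.75774383544922, 18.663362503051758), 34.91587829589844) -143.51885003072084 96
plate ((530.2049560546875, 24.816436767578125), (108.38735961914062, 111.45037078857422), 25.869884490966797)
neck ((529.9274291992188, 23.960796356201172), 26.554824829101562) 0.05631688017224873
pass ((640.77880859375, 276.9921875), (142.8035125732422, 171.23648071289062), 0.7563719749450684)
q ((499.7772521972656, -270.37213134765625), (234.42897033691406, 144.06240844726562), 86.50350952148438)
shift(tool now) [ 403.   -236.46   76.02] shift(tool after turn) [-142.59  445.01   75.71] turn rv [-4.0000e-02 -1.0000e-01 -1.3818e+02] yaw now 21.82 yaw delta(world) 138.18
```

>>> {"name": "arm_command", "arguments": {
  "motion": [
    [[20,-12,4],[0,0,-3.5],0.0],
    [[35,-17,6],[0,0,-7],0.4],
    [[36,-13,7],[0,0,-7],0.4],
    [[37,-9,7],[0,0,-7],0.4],
    [[38,-4,7],[0,0,-7],0.4],
    [[38,0,7],[0,0,-7],0.4],
    [[37,5,7],[0,0,-7],0.4],
    [[36,9,7],[0,0,-7],0.4]
  ]
}}

```text
time: 0.82
position: [0.4181, -0.372, 0.1842]
tool_rot: [2.498, 1.905, -0.0]
ft_force: [-0.8, 0.6, 0.4]
grip_width: 0.625
```

Run:
```python
from h import *
s=ctrl.get_state(); print(s['position'],s['joint_positions'].round(2) if hasattr(s['joint_positions'],'round') else s['joint_positions'])
a=np.radians(160); rel(s,[.49-.04*np.cos(a),-.22-.04*np.sin(a),.16],160)
```

```text
[ 0.41807924 -0.37202346  0.18416498] [ 0.99  0.18 -0.34  1.74  0.06  1.23  0.36]
shift(tool now) [162.38  69.03  24.13] shift(tool after turn) [-55.59 167.45  24.16] turn rv [-1.000e-02  1.000e-02 -8.533e+01] yaw now 74.67 yaw delta(world) 85.33
```

>>> {"name": "arm_command", "arguments": {
  "motion": [
    [[40,17,6],[0,0,0],0.4],
    [[40,17,6],[0,0,0],0.4],
    [[40,17,6],[0,0,0],0.4],
    [[40,17,6],[0,0,0],0.4],
    [[0,0,0],[0,0,-7.1],0.4],
    [[0,0,0],[0,0,-7.1],0.4],
    [[0,0,0],[0,0,-7.1],0.4],
    [[0,0,0],[0,0,-7.1],0.4]
  ]
}}

```text
time: 1.48
position: [0.5205, -0.2445, 0.1613]
tool_rot: [-1.953, -2.46, 0.001]
ft_force: [-0.6, -1.3, -0.3]
grip_width: 0.601
```

>>> {"name": "arm_command", "arguments": {
  "motion": [
    [[0,0,0],[0,0,-7.1],0.4],
    [[0,0,0],[0,0,-7.1],0.4],
    [[0,0,0],[0,0,-7.1],0.4],
    [[0,0,0],[0,0,-7.1],0.4],
    [[0,0,0],[0,0,-7.1],0.4],
    [[0,0,0],[0,0,-7.1],0.4],
    [[0,0,0],[0,0,-7.1],0.4],
    [[0,0,0],[0,0,-7.1],0.4]
  ]
}}

```text
time: 2.15
position: [0.5203, -0.2449, 0.1614]
tool_rot: [-0.549, -3.093, -0.0]
ft_force: [-0.6, -0.5, -0.4]
grip_width: 0.599
```

```bash
cat > capm.py <<'E'
from h import *
import sys
tag=sys.argv[1]; cx,cy,zlo=map(float,sys.argv[2:5])
s=ctrl.get_state(); T=c2w('wrist',s); im,d=optics.get_image('wrist'); cv2.imwrite(f'pics/{tag}.png',im); np.savez(tag+'.npz',im=im,d=d,T=T)
P=cloud('wrist',d,T); np.save(tag+'P.npy',P)
print(s['time'],s['position'],'yaw',yaw(s))
q=P[(np.hypot(P[...,0]-cx,P[...,1]-cy)<.04)&(P[...,2]>zlo)&(P[...,2]<zlo+.03)&(d>0)]
print(len(q),'rect',cv2.minAreaRect((q[:,:2]*1000).astype(np.float32)),'circ',cv2.minEnclosingCircle((q[:,:2]*1000).astype(np.float32)),'z',np.percentile(q[:,2],[5,50,95]).round(4))
E
python3 capm.py wcap .49 -.22 .036
```

```text
2.15 [ 0.52031072 -0.24491713  0.16144749] yaw 159.86069312070435
835 rect ((490.18255615234375, -220.08070373535156), (14.014678955078125, 49.07609558105469), 70.2709732055664) circ ((489.97900390625, -220.711669921875), 25.047029495239258) z [0.0421 0.0449 0.0461]
```

View pics/wcap.png

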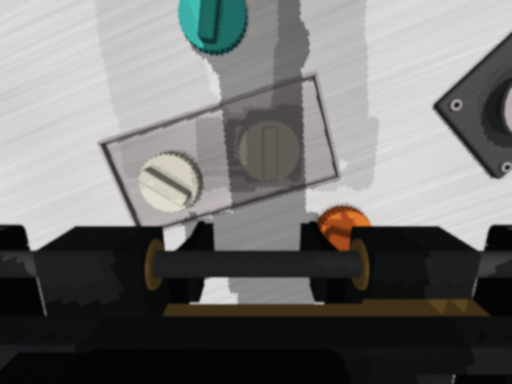

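>>> {"name": "arm_command", "arguments": {
  "motion": [
    [[5,25,-1.5],[0,0,0],0.4],
    [[7,38,-2],[0,0,0],0.4],
    [[7.5,40,-2],[0,0,0],0.4],
    [[7.5,40,-2],[0,0,0],0.4],
    [[7.5,40,-1.5],[0,0,0],0.4],
    [[7,38,-1.5],[0,0,0],0.4],
    [[4,21,0],[0,0,0],0.4],
    [[0,0,0],[0,0,0],0.4]
  ]
}}

```text
time: 2.87
position: [0.5627, 0.0054, 0.1727]
tool_rot: [0.548, 3.093, 0.006]
ft_force: [-0.4, -0.1, 0.1]
grip_width: 0.602
```

```bash
python3 capm.py wg .53 .023 .052
python3 - <<'E'
from h import *
im=np.load('wg.npz')['im']; cv2.imwrite('pics/wgc.png',cv2.resize(im[60:225,170:370],None,fx=4,fy=3.6,interpolation=cv2.INTER_CUBIC)[:600])
P=np.load('wgP.npy');H=P[...,2]
r=np.hypot(P[...,0]-.53,P[...,1]-.023)
q=P[(r<.09)&(H>.008)&(H<.016)]; print('plate',cv2.minAreaRect((q[:,:2]*1000).astype(np.float32)))
q=P[(r<.045)&(H>.037)&(H<.043)]; print('shoulder',cv2.minEnclosingCircle((q[:,:2]*1000).astype(np.float32)))
E
```

```text
2.8667 [0.56274963 0.00539881 0.1727371 ] yaw 159.91884098264734
2020 rect ((530.615234375, 24.787078857421875), (46.32853698730469, 47.29384231567383), 51.4904670715332) circ ((531.1503295898438, 24.290010452270508), 26.28835678100586) z [0.0529 0.0569 0.0582]
plate ((531.2529296875, 24.298179626464844), (110.13456726074219, 110.37200164794922), 25.70974349975586)
shoulder ((531.2060546875, 24.255126953125), 34.01138687133789)
```

View pics/wgc.png

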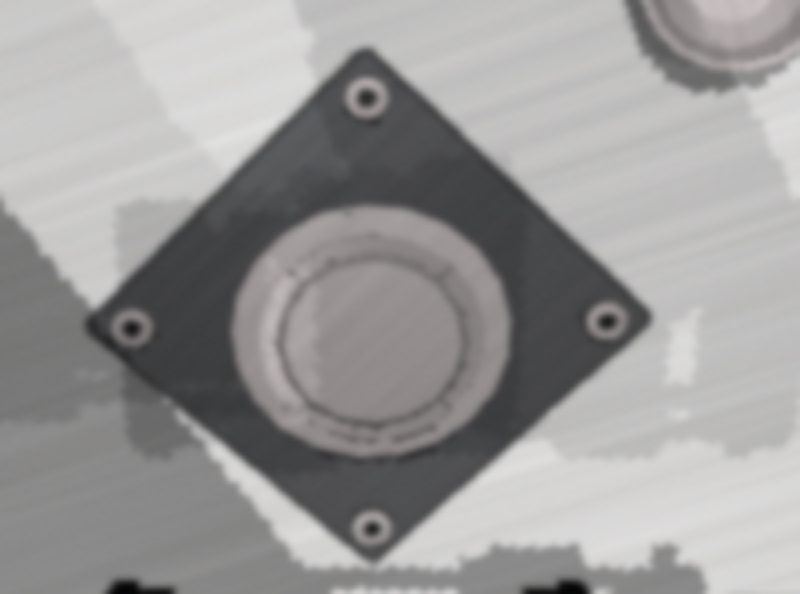

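Run:
```python
from h import *
P=np.load('wgP.npy'); dx,dy=P[...,0]-.5312,P[...,1]-.0243; r=np.hypot(dx,dy); a=(np.degrees(np.arctan2(dy,dx))-25.7)%360
m=(r>.0235)&(r<.0260)
for k in range(0,360,10):
    q=P[...,2][m&(a>=k)&(a<k+10)]; print(k,len(q),np.percentile(q,[10,50,90]).round(4) if len(q) else '')
```

```text
0 197 [0.2717 0.2725 0.2731]
10 641 [0.2568 0.2682 0.2728]
20 343 [0.2467 0.2514 0.2704]
30 392 [0.237  0.2494 0.2537]
40 547 [0.2363 0.247  0.2535]
50 11 [0.0513 0.0516 0.0525]
60 12 [0.0513 0.052  0.0523]
70 12 [0.0524 0.0533 0.0538]
80 13 [0.0529 0.0538 0.0541]
90 14 [0.0471 0.0486 0.0505]
100 13 [0.0479 0.0489 0.0499]
110 12 [0.0482 0.0491 0.0502]
120 13 [0.0494 0.0501 0.0511]
130 14 [0.0502 0.0508 0.0517]
140 13 [0.0504 0.0511 0.0518]
150 13 [0.0511 0.0519 0.0525]
160 13 [0.0523 0.0531 0.054 ]
170 12 [0.0528 0.0537 0.054 ]
180 12 [0.0473 0.0479 0.0489]
190 11 [0.0477 0.0484 0.0495]
200 14 [0.0484 0.0498 0.0506]
210 13 [0.0489 0.0501 0.051 ]
220 16 [0.0499 0.0509 0.1482]
230 182 [0.2432 0.2462 0.2477]
240 691 [0.2476 0.272  0.28  ]
250 319 [0.2561 0.2636 0.2726]
260 11 [0.0536 0.0538 0.0545]
270 11 [0.0472 0.0482 0.0489]
280 10 [0.0475 0.0483 0.0496]
290 11 [0.0482 0.0493 0.05  ]
300 11 [0.0497 0.0504 0.0513]
310 12 [0.0499 0.0506 0.0514]
320 12 [0.0508 0.0513 0.0523]
330 11 [0.0515 0.052  0.0532]
340 13 [0.052  0.0528 0.0532]
350 154 [0.2716 0.2724 0.2729]
```

Run:
```python
from h import *
rel(ctrl.get_state(),[.4902,-.2201,.1],160.2)
```

```text
shift(tool now) [  -8.8  -233.04   72.12] shift(tool after turn) [  -6.92 -233.02   72.39] turn rv [ 0.07 -0.01 -0.46] yaw now 159.74 yaw delta(world) 0.46
```

>>> {"name": "arm_command", "arguments": {
  "motion": [
    [[-0.9,-23,6],[0,0,-0.4],0.4],
    [[-1,-36,11],[0,0,0],0.4],
    [[-1,-39,12],[0,0,0],0.4],
    [[-1,-39,12],[0,0,0],0.4],
    [[-1,-39,12],[0,0,0],0.4],
    [[-1,-36,12],[0,0,0],0.4],
    [[-1,-21,7.4],[0,0,0],0.4],
    [[0,0,0],[0,0,0],0.4]
  ]
}}

```text
time: 3.58
position: [0.484, -0.2315, 0.0975]
tool_rot: [-0.568, -3.085, 0.004]
ft_force: [-1.0, 0.0, 1.1]
grip_width: 0.599
```

Run:
```python
from h import *
s=ctrl.get_state();print(s['position'],s['grip_width'])
rel(s,[.4902,-.2201,.0395],160.2)
```

```text
[ 0.48395326 -0.23153088  0.09748625] 0.5987482359725833
shift(tool now) [-2.01 13.1  57.93] shift(tool after turn) [-2.01 12.87 57.99] turn rv [-0.19 -0.24 -1.07] yaw now 159.13 yaw delta(world) 1.07
```

>>> {"name": "arm_command", "arguments": {
  "motion": [
    [[0,0,0],[0,0,0],0.4],
    [[0,0,0],[0,0,0],0.4]
  ]
}}

```text
time: 3.75
position: [0.4888, -0.2236, 0.0999]
tool_rot: [0.551, 3.093, 0.001]
ft_force: [1.0, 0.4, -0.7]
grip_width: 0.597
```

Run:
```python
from h import *
s=ctrl.get_state();print(s['position'],s['grip_width'],np.round(s['qd'],3))
rel(s,[.4902,-.2201,.0395],160.2)
```

```text
[ 0.48884426 -0.2236358   0.09993361] 0.5969366002495127 [-0.022 -0.009 -0.026 -0.003 -0.001 -0.     0.005]
shift(tool now) [-5.000e-02  3.760e+00  6.043e+01] shift(tool after turn) [-0.08  3.79 60.43] turn rv [ 0.02 -0.   -0.4 ] yaw now 159.8 yaw delta(world) 0.4
```

>>> {"name": "arm_command", "arguments": {
  "motion": [
    [[0,1.5,6],[0,0,-0.4],0.4],
    [[0,1.5,12],[0,0,0],0.4],
    [[0,0.7,15],[0,0,0],0.4],
    [[0,0,12],[0,0,0],0.4],
    [[0,0,6],[0,0,0],0.4],
    [[0,0,0],[0,0,0],0.4],
    [[0,0,0],[0,0,0],0.4],
    [[0,0,0],[0,0,0],0.4]
  ]
}}

```text
time: 4.42
position: [0.4907, -0.22, 0.0493]
tool_rot: [0.536, 3.095, -0.0]
ft_force: [0.2, -0.1, -0.1]
grip_width: 0.601
```

Run:
```python
from h import *
s=ctrl.get_state();print(s['position'],s['grip_width'],np.round(s['qd'],3),s['ft_force'])
rel(s,[.4902,-.2201,.0395],160.2)
```

```text
[ 0.49074639 -0.21998416  0.04927716] 0.601359391467691 [ 0.004 -0.006 -0.001 -0.006 -0.001  0.002  0.   ] [ 0.17580779 -0.07014341 -0.11688855]
shift(tool now) [ 0.48 -0.29  9.78] shift(tool after turn) [ 0.47 -0.29  9.78] turn rv [-0.    0.05  0.14] yaw now 160.34 yaw delta(world) -0.14
```

>>> {"name": "arm_command", "arguments": {
  "motion": [
    [[0,0,5],[0,0,0],0.4],
    [[0,0,4.5],[0,0,0],0.4],
    [[0,0,0],[0,0,0],0.4],
    [[0,0,0],[0,0,0],0.4],
    [[0,0,0],[0,0,0],1.0],
    [[0,0,0],[0,0,0],1.0],
    [[0,0,0],[0,0,0],1.0],
    [[0,0,0],[0,0,0],1.0]
  ],
  "force": 25
}}

```text
time: 5.08
position: [0.4903, -0.2201, 0.0395]
tool_rot: [0.537, 3.095, -0.0]
ft_force: [-0.0, 0.7, -0.4]
grip_width: 0.381
```

>>> {"name": "arm_command", "arguments": {
  "motion": [
    [[0,0,0],[0,0,0],1.0],
    [[0,0,0],[0,0,0],1.0]
  ]
}}

```text
time: 5.25
position: [0.4902, -0.22, 0.0394]
tool_rot: [0.537, 3.095, -0.0]
ft_force: [-0.2, -0.3, -0.0]
grip_width: 0.232
```

Run:
```python
from h import *
s=ctrl.get_state();print(s['time'],s['position'],s['grip_width']*87,np.round(s['qd'],3),s['ft_force'],s['torque'])
rel(s,[.4902,-.2201,.0395],160.2)
```

```text
5.25 [ 0.49022993 -0.22002713  0.03940715] 20.183620697528614 [-0.001  0.     0.002  0.001 -0.    -0.002 -0.   ] [-0.1703805  -0.32050019 -0.0395573 ] [ 0.11841386 -0.10331258 -0.00075312]
shift(tool now) [ 0.   -0.08 -0.09] shift(tool after turn) [ 0.   -0.08 -0.09] turn rv [-0.01  0.01  0.12] yaw now 160.32 yaw delta(world) -0.12
```

Still closing; wait, then lift.

>>> {"name": "arm_command", "arguments": {
  "motion": [
    [[0,0,0],[0,0,0],1.0],
    [[0,0,0],[0,0,0],1.0],
    [[0,0,0],[0,0,0],1.0]
  ]
}}

```text
time: 5.5
position: [0.4902, -0.22, 0.0394]
tool_rot: [-0.537, -3.095, 0.0]
ft_force: [0.3, -0.2, 0.2]
grip_width: 0.158
```

>>> {"name": "arm_command", "arguments": {
  "motion": [
    [[0,0,-4],[0,0,0],1.0],
    [[0,0,-12],[0,0,0],1.0],
    [[0,0,-18],[0,0,0],1.0],
    [[0,0,-14],[0,0,0],1.0],
    [[0,0,-7],[0,0,0],1.0],
    [[0,0,0],[0,0,0],1.0],
    [[0,0,0],[0,0,0],1.0]
  ]
}}

```text
time: 6.08
position: [0.4903, -0.2202, 0.0948]
tool_rot: [0.537, 3.095, -0.001]
ft_force: [0.0, -0.6, -0.3]
grip_width: 0.159
```

Run:
```python
from h import *
s=ctrl.get_state();print(s['time'],s['position'],s['grip_width']*87,np.round(s['qd'],3),s['ft_force'],s['torque'])
im,d=optics.get_image('side'); cv2.imwrite('pics/lift.png',cv2.resize(im[90:230,220:400],None,fx=4,fy=4)); 
rel(s,[.531,.0242,.1],125.7)
```

```text
6.0833 [ 0.4903304  -0.22018313  0.09478004] 13.791063424411584 [-0.004  0.017  0.006  0.02   0.003 -0.001 -0.003] [ 0.01080479 -0.58421385 -0.30879998] [ 0.05677652 -0.1429418   0.01773175]
shift(tool now) [ 44.03 243.8   -5.4 ] shift(tool after turn) [174.73 175.63  -5.22] turn rv [-2.000e-02  6.000e-02  3.461e+01] yaw now 160.31 yaw delta(world) -34.61
```

View pics/lift.png

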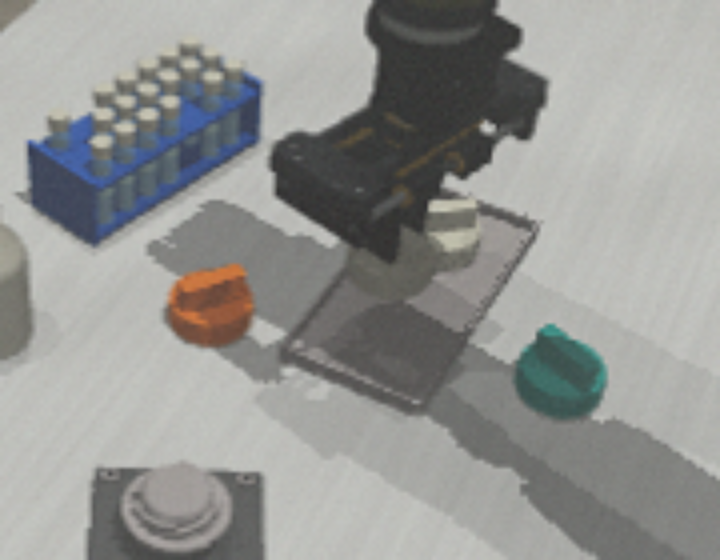

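The cap is in the fingers: skirt at (390,270) in the crop, clear of the tray, bar width 13.8 mm. Next I move above the gauge.

>>> {"name": "arm_command", "arguments": {
  "motion": [
    [[3,16,-3],[0,0,3],1.0],
    [[7,32,-4],[0,0,5],1.0],
    [[10,35,-3.5],[0,0,6],1.0],
    [[13.5,35,0],[0,0,6],1.0],
    [[17,33,0],[0,0,6],1.0],
    [[18,29,0],[0,0,5],1.0],
    [[15,20,0],[0,0,3.6],1.0],
    [[11,11,0],[0,0,0],1.0]
  ]
}}

```text
time: 6.8
position: [0.5386, 0.0138, 0.104]
tool_rot: [-1.43, -2.795, -0.002]
ft_force: [-0.4, -0.8, -0.9]
grip_width: 0.158
```

>>> {"name": "arm_command", "arguments": {
  "motion": [
    [[0,0,0],[0,0,0],1.0],
    [[0,0,0],[0,0,0],1.0],
    [[0,0,0],[0,0,0],1.0],
    [[0,0,0],[0,0,0],1.0]
  ]
}}

```text
time: 7.13
position: [0.5384, 0.0076, 0.1043]
tool_rot: [-1.436, -2.793, 0.002]
ft_force: [0.7, -0.6, -0.9]
grip_width: 0.158
```

Run:
```python
from h import *
s=ctrl.get_state();print(s['time'],s['position'],s['grip_width']*87,np.round(s['qd'],3),s['ft_force'],s['torque'])
rel(s,[.531,.0242,.1],125.7)
```

```text
7.1333 [0.53840431 0.00757776 0.10426502] 13.762586853885164 [ 0.005 -0.004 -0.005 -0.001 -0.003 -0.001 -0.003] [ 0.71088373 -0.60436809 -0.93237535] [-0.02997926 -0.15627753 -0.01375702]
shift(tool now) [17.83  3.65  4.26] shift(tool after turn) [17.82  3.69  4.27] turn rv [-0.08 -0.   -0.12] yaw now 125.58 yaw delta(world) 0.12
```

>>> {"name": "arm_command", "arguments": {
  "motion": [
    [[6,1.3,0],[0,0,0],1.0],
    [[8,1.7,0],[0,0,0],1.0],
    [[3.8,0.7,0],[0,0,0],1.0],
    [[0,0,0],[0,0,0],1.0],
    [[0,0,3],[0,0,0],1.0],
    [[0,0,3],[0,0,0],1.0],
    [[0,0,0],[0,0,0],1.0],
    [[0,0,0],[0,0,0],1.0]
  ]
}}

```text
time: 7.8
position: [0.5313, 0.0259, 0.0985]
tool_rot: [-1.433, -2.795, 0.001]
ft_force: [-0.2, -0.2, -0.2]
grip_width: 0.16
```

```bash
cat > st.py <<'E'
from h import *
import sys
s=ctrl.get_state();print(s['time'],'pos',(s['position']*1000).round(2),'grip',round(s['grip_width']*87,2),'F',np.round(s['ft_force'],2),'M',np.round(s['torque'],3),'yaw',round(yaw(s),2), 'j7',round(s['joint_positions'][6],2))
if len(sys.argv)>1: g=list(map(float,sys.argv[1:])); rel(s,[x/1000 for x in g[:3]],g[3])
E
python3 st.py 531 24.2 82 125.7
python3 - <<'E'
from h import *
im,d=optics.get_image('side'); cv2.imwrite('pics/abv.png',cv2.resize(im[130:250,190:350],None,fx=5,fy=5))
E
```

```text
7.8 pos [531.3   25.85  98.45] grip 13.9 F [-0.17 -0.18 -0.16] M [-0.008 -0.183 -0.   ] yaw 125.7 j7 0.37
shift(tool now) [-1.17 -1.2  16.45] shift(tool after turn) [-1.17 -1.21 16.45] turn rv [-0.03 -0.02 -0.  ] yaw now 125.7 yaw delta(world) 0.0
```

View pics/abv.png

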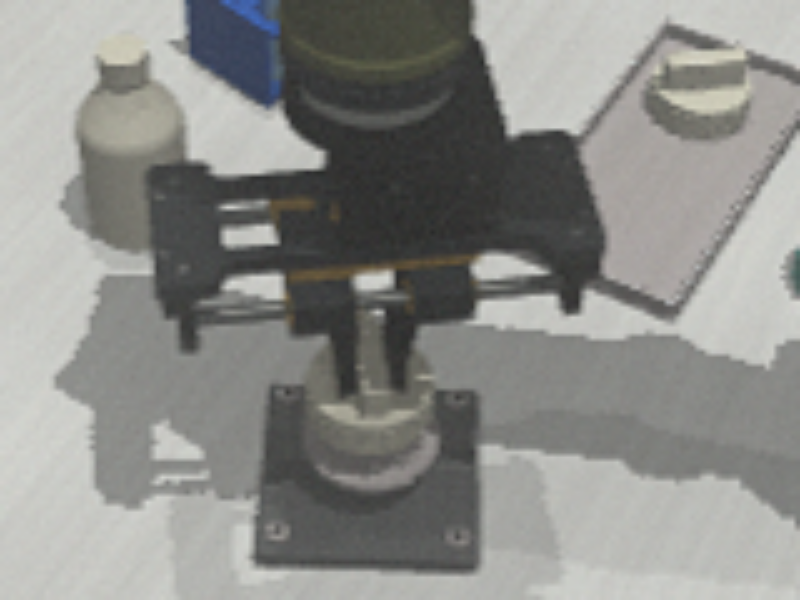

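The cap hangs upright over the gauge, the skirt at about (370,420) in the crop and the shoulder just visible below it. I correct 1.2 mm and lower slowly.

>>> {"name": "arm_command", "arguments": {
  "motion": [
    [[-1.2,-1.2,0],[0,0,0],1.0],
    [[0,0,2],[0,0,0],1.0],
    [[0,0,2],[0,0,0],1.0],
    [[0,0,2],[0,0,0],1.0],
    [[0,0,2],[0,0,0],1.0],
    [[0,0,0],[0,0,0],1.0],
    [[0,0,0],[0,0,0],1.0]
  ]
}}

```text
time: 8.43
position: [0.5311, 0.0245, 0.0906]
tool_rot: [-1.433, -2.795, 0.0]
ft_force: [0.3, -0.1, -0.3]
grip_width: 0.159
```

```bash
python3 st.py 531 24.2 82 125.7
```

```text
8.4333 pos [531.05  24.55  90.62] grip 13.8 F [ 0.35 -0.14 -0.31] M [-0.002 -0.146  0.   ] yaw 125.72 j7 0.37
shift(tool now) [-0.25 -0.24  8.62] shift(tool after turn) [-0.25 -0.24  8.62] turn rv [-0.02 -0.02  0.02] yaw now 125.72 yaw delta(world) -0.02
```

>>> {"name": "arm_command", "arguments": {
  "motion": [
    [[-0.2,-0.2,1],[0,0,0],1.0],
    [[0,0,1],[0,0,0],1.0],
    [[0,0,1],[0,0,0],1.0],
    [[0,0,1],[0,0,0],1.0],
    [[0,0,0],[0,0,0],1.0]
  ]
}}

```text
time: 8.85
position: [0.531, 0.0242, 0.0866]
tool_rot: [-1.433, -2.795, 0.0]
ft_force: [0.2, -0.3, -1.4]
grip_width: 0.16
```

```bash
python3 st.py 531 24.2 82 125.7
```

```text
8.85 pos [531.01  24.22  86.58] grip 13.96 F [ 0.18 -0.35 -1.4 ] M [-0.012 -0.086  0.037] yaw 125.72 j7 0.37
shift(tool now) [-0.01 -0.02  4.58] shift(tool after turn) [-0.01 -0.02  4.58] turn rv [-0.02 -0.01  0.02] yaw now 125.72 yaw delta(world) -0.02
```

>>> {"name": "arm_command", "arguments": {
  "motion": [
    [[0,0,1],[0,0,0],1.0],
    [[0,0,1],[0,0,0],1.0],
    [[0,0,0],[0,0,0],1.0]
  ]
}}

```text
time: 9.1
position: [0.531, 0.0242, 0.0846]
tool_rot: [-1.433, -2.795, 0.0]
ft_force: [-0.2, 0.4, -0.3]
grip_width: 0.161
```

```bash
python3 st.py 531 24.2 82 125.7
```

```text
9.1 pos [531.03  24.22  84.62] grip 14.03 F [-0.21  0.37 -0.25] M [ 0.014 -0.122  0.054] yaw 125.72 j7 0.37
shift(tool now) [-0.   -0.04  2.62] shift(tool after turn) [-0.   -0.04  2.62] turn rv [-0.02 -0.01  0.02] yaw now 125.72 yaw delta(world) -0.02
```

>>> {"name": "arm_command", "arguments": {
  "motion": [
    [[0,0,1],[0,0,0],1.0],
    [[0,0,1],[0,0,0],1.0],
    [[0,0,0],[0,0,0],1.0]
  ]
}}

```text
time: 9.35
position: [0.531, 0.0242, 0.0826]
tool_rot: [-1.433, -2.795, 0.0]
ft_force: [0.5, -0.1, -0.7]
grip_width: 0.161
```

```bash
python3 st.py 531 24.2 82 125.7
```

```text
9.35 pos [531.02  24.2   82.62] grip 13.99 F [ 0.5  -0.14 -0.72] M [ 0.014 -0.084 -0.019] yaw 125.72 j7 0.37
shift(tool now) [ 0.01 -0.01  0.62] shift(tool after turn) [ 0.01 -0.01  0.62] turn rv [-0.02 -0.01  0.02] yaw now 125.72 yaw delta(world) -0.02
```

>>> {"name": "arm_command", "arguments": {
  "motion": [
    [[0,0,0.6],[0,0,0],1.0],
    [[0,0,0.4],[0,0,0],1.0],
    [[0,0,0],[0,0,0],1.0]
  ]
}}

```text
time: 9.6
position: [0.5311, 0.0242, 0.0817]
tool_rot: [-1.433, -2.796, 0.0]
ft_force: [-0.5, 0.0, 0.1]
grip_width: 0.158
```

```bash
python3 st.py 531 24.2 82 125.7
```

```text
9.6 pos [531.1   24.2   81.73] grip 13.77 F [-0.48  0.01  0.08] M [ 0.013 -0.076 -0.019] yaw 125.72 j7 0.36
shift(tool now) [ 0.06 -0.08 -0.27] shift(tool after turn) [ 0.06 -0.08 -0.27] turn rv [-0.01 -0.    0.02] yaw now 125.72 yaw delta(world) -0.02
```

>>> {"name": "arm_command", "arguments": {
  "motion": [
    [[0,0,0.5],[0,0,0],1.0],
    [[0,0,0],[0,0,0],1.0]
  ]
}}

```text
time: 9.77
position: [0.5312, 0.0242, 0.0815]
tool_rot: [1.433, 2.796, -0.0]
ft_force: [-1.1, 0.3, 0.8]
grip_width: 0.157
```

```bash
python3 st.py 531 24.2 82 125.7
```

```text
9.7667 pos [531.21  24.24  81.47] grip 13.68 F [-1.09  0.28  0.83] M [ 0.015 -0.031  0.015] yaw 125.72 j7 0.36
shift(tool now) [ 0.09 -0.2  -0.53] shift(tool after turn) [ 0.09 -0.2  -0.53] turn rv [-0.    0.01  0.02] yaw now 125.72 yaw delta(world) -0.02
```

Contact is at 81.7 mm, where the lugs were predicted to rest (81.6). Now I start turning clockwise, following the lead.

>>> {"name": "arm_command", "arguments": {
  "motion": [
    [[0,0,0.4],[0,0,4],1.0],
    [[0,0,0.35],[0,0,5],1.0],
    [[0,0,0.35],[0,0,5],1.0],
    [[0,0,0.35],[0,0,5],1.0],
    [[0,0,0],[0,0,0],1.0]
  ]
}}

```text
time: 10.18
position: [0.5314, 0.0242, 0.0801]
tool_rot: [1.877, 2.518, 0.0]
ft_force: [0.4, -0.5, 0.7]
grip_width: 0.159
```

```bash
python3 st.py 531 24.2 82 125.7
```

```text
10.1833 pos [531.39  24.21  80.1 ] grip 13.81 F [ 0.43 -0.55  0.71] M [ 0.021 -0.08  -0.06 ] yaw 106.59 j7 0.04
shift(tool now) [ 0.1  -0.38 -1.9 ] shift(tool after turn) [ 0.22 -0.33 -1.9 ] turn rv [  0.02   0.03 -19.11] yaw now 106.59 yaw delta(world) 19.11
```

>>> {"name": "arm_command", "arguments": {
  "motion": [
    [[0,0,0.35],[0,0,5],1.0],
    [[0,0,0.35],[0,0,5],1.0],
    [[0,0,0.3],[0,0,4],1.0],
    [[0,0,0],[0,0,0],1.0]
  ]
}}

```text
time: 10.52
position: [0.5314, 0.0242, 0.0791]
tool_rot: [2.167, 2.274, 0.0]
ft_force: [-0.0, -0.4, 1.1]
grip_width: 0.158
```

```bash
python3 st.py
```

```text
10.5167 pos [531.39  24.25  79.09] grip 13.74 F [-0.01 -0.45  1.09] M [-0.026 -0.091 -0.016] yaw 92.76 j7 -0.19
```

>>> {"name": "arm_command", "arguments": {
  "motion": [
    [[0,0,0.2],[0,0,3],1.0],
    [[0,0,0.2],[0,0,3],1.0],
    [[0,0,0],[0,0,0],1.0]
  ]
}}

```text
time: 10.77
position: [0.5314, 0.0242, 0.0787]
tool_rot: [2.282, 2.159, 0.0]
ft_force: [0.4, -0.1, 0.8]
grip_width: 0.157
```

```bash
python3 st.py
```

```text
10.7667 pos [531.37  24.25  78.69] grip 13.69 F [ 0.42 -0.12  0.8 ] M [-0.012 -0.166 -0.004] yaw 86.84 j7 -0.29
```

>>> {"name": "arm_command", "arguments": {
  "motion": [
    [[0,0,0.2],[0,0,3],1.0],
    [[0,0,0.2],[0,0,3],1.0],
    [[0,0,0],[0,0,0],1.0]
  ]
}}

```text
time: 11.02
position: [0.5313, 0.0243, 0.0782]
tool_rot: [2.391, 2.037, 0.0]
ft_force: [0.8, 0.1, 0.9]
grip_width: 0.16
```

```bash
python3 st.py
```

```text
11.0167 pos [531.34  24.28  78.25] grip 13.9 F [0.83 0.09 0.89] M [ 0.032 -0.12  -0.069] yaw 80.86 j7 -0.39
```

>>> {"name": "arm_command", "arguments": {
  "motion": [
    [[0,0,0.2],[0,0,3],1.0],
    [[0,0,0.2],[0,0,3],1.0],
    [[0,0,0],[0,0,0],1.0]
  ]
}}

```text
time: 11.27
position: [0.5313, 0.0243, 0.0778]
tool_rot: [2.494, 1.91, 0.0]
ft_force: [0.5, 0.7, 0.9]
grip_width: 0.161
```

```bash
python3 st.py
```

```text
11.2667 pos [531.29  24.28  77.81] grip 13.98 F [0.53 0.71 0.9 ] M [-0.003 -0.075 -0.046] yaw 74.87 j7 -0.49
```

>>> {"name": "arm_command", "arguments": {
  "motion": [
    [[0,0,0.2],[0,0,3],1.0],
    [[0,0,0.2],[0,0,3],1.0],
    [[0,0,0.2],[0,0,3],1.0],
    [[0,0,0],[0,0,0],1.0]
  ]
}}

```text
time: 11.6
position: [0.5313, 0.0243, 0.0772]
tool_rot: [2.636, 1.708, 0.0]
ft_force: [0.6, 0.6, 1.5]
grip_width: 0.163
```

```bash
python3 st.py
```

```text
11.6 pos [531.28  24.27  77.22] grip 14.16 F [0.6  0.64 1.45] M [ 0.004 -0.125 -0.065] yaw 65.88 j7 -0.64
```

>>> {"name": "arm_command", "arguments": {
  "motion": [
    [[0,0,0.2],[0,0,3],1.0],
    [[0,0,0.2],[0,0,3],1.0],
    [[0,0,0],[0,0,0],1.0]
  ]
}}

```text
time: 11.85
position: [0.5312, 0.0243, 0.0768]
tool_rot: [2.722, 1.568, 0.0]
ft_force: [0.5, 0.5, 1.2]
grip_width: 0.157
```

```bash
python3 st.py
```

```text
11.85 pos [531.25  24.29  76.77] grip 13.62 F [0.51 0.5  1.2 ] M [ 0.008 -0.087 -0.094] yaw 59.89 j7 -0.74
```

>>> {"name": "arm_command", "arguments": {
  "motion": [
    [[0,0,0.2],[0,0,3],1.0],
    [[0,0,0.2],[0,0,3],1.0],
    [[0,0,0],[0,0,0],1.0]
  ]
}}

```text
time: 12.1
position: [0.5312, 0.0242, 0.0764]
tool_rot: [2.8, 1.423, -0.0]
ft_force: [0.2, -0.7, 1.7]
grip_width: 0.159
```

```bash
python3 st.py
```

```text
12.1 pos [531.19  24.23  76.37] grip 13.8 F [ 0.21 -0.65  1.67] M [ 0.022 -0.077 -0.01 ] yaw 53.89 j7 -0.84
```

>>> {"name": "arm_command", "arguments": {
  "motion": [
    [[0,0,0.1],[0,0,3],1.0],
    [[0,0,0.1],[0,0,3],1.0],
    [[0,0,0],[0,0,0],1.0]
  ]
}}

```text
time: 12.35
position: [0.5314, 0.0242, 0.0764]
tool_rot: [2.871, 1.275, 0.001]
ft_force: [-0.7, 0.0, 3.4]
grip_width: 0.156
```

```bash
python3 st.py
```

```text
12.35 pos [531.42  24.22  76.39] grip 13.57 F [-0.68  0.01  3.44] M [-0.017  0.043 -0.06 ] yaw 47.89 j7 -0.94
```

z has stopped at 76.4 (rim at 40.0, on the shoulder) and Fz is rising. I turn gently on to the tight stop.

>>> {"name": "arm_command", "arguments": {
  "motion": [
    [[0,0,0],[0,0,2],1.0],
    [[0,0,0],[0,0,2],1.0],
    [[0,0,0],[0,0,0],1.0]
  ]
}}

```text
time: 12.6
position: [0.5314, 0.0242, 0.0764]
tool_rot: [2.913, 1.175, 0.001]
ft_force: [-0.7, -0.3, 4.0]
grip_width: 0.157
```

```bash
python3 st.py
```

```text
12.6 pos [531.41  24.19  76.38] grip 13.69 F [-0.73 -0.32  3.99] M [-0.019 -0.046 -0.08 ] yaw 43.92 j7 -1.01
```

>>> {"name": "arm_command", "arguments": {
  "motion": [
    [[0,0,0],[0,0,1.5],1.0],
    [[0,0,0],[0,0,1.5],1.0],
    [[0,0,0],[0,0,0],1.0]
  ]
}}

```text
time: 12.85
position: [0.5314, 0.0242, 0.0764]
tool_rot: [2.943, 1.098, 0.001]
ft_force: [-0.6, 0.2, 4.2]
grip_width: 0.157
```

```bash
python3 st.py
```

```text
12.85 pos [531.41  24.2   76.36] grip 13.62 F [-0.62  0.19  4.21] M [-0.012  0.012 -0.004] yaw 40.9 j7 -1.06
```

>>> {"name": "arm_command", "arguments": {
  "motion": [
    [[0,0,0],[0,0,1],1.0],
    [[0,0,0],[0,0,1],1.0],
    [[0,0,0],[0,0,0],1.0]
  ]
}}

```text
time: 13.1
position: [0.5314, 0.0242, 0.0763]
tool_rot: [2.963, 1.042, 0.001]
ft_force: [0.3, -0.6, 5.0]
grip_width: 0.161
```

```bash
python3 st.py
```

```text
13.1 pos [531.45  24.19  76.34] grip 13.96 F [ 0.25 -0.63  4.96] M [-0.054 -0.03   0.093] yaw 38.74 j7 -1.1
```

>>> {"name": "arm_command", "arguments": {
  "motion": [
    [[0,0,0],[0,0,1],1.0],
    [[0,0,0],[0,0,1],1.0],
    [[0,0,0],[0,0,0],1.0]
  ]
}}

```text
time: 13.35
position: [0.5315, 0.0241, 0.0764]
tool_rot: [2.981, 0.989, 0.001]
ft_force: [0.8, -1.9, 5.8]
grip_width: 0.161
```

```bash
python3 st.py
```

```text
13.35 pos [531.49  24.1   76.36] grip 14.04 F [ 0.8  -1.86  5.85] M [-0.093 -0.064  0.207] yaw 36.69 j7 -1.13
```

>>> {"name": "arm_command", "arguments": {
  "motion": [
    [[0,0,0],[0,0,1],1.0],
    [[0,0,0],[0,0,0],1.0]
  ]
}}

```text
time: 13.52
position: [0.5315, 0.0241, 0.0764]
tool_rot: [2.99, 0.963, 0.001]
ft_force: [0.2, -0.8, 5.1]
grip_width: 0.157
```

```bash
python3 st.py
python3 - <<'E'
from h import *
im,d=optics.get_image('side'); cv2.imwrite('pics/home.png',cv2.resize(im[150:250,210:320],None,fx=6,fy=6,interpolation=cv2.INTER_CUBIC))
E
```

```text
13.5167 pos [531.5   24.12  76.36] grip 13.63 F [ 0.22 -0.82  5.12] M [-0.092 -0.11   0.258] yaw 35.71 j7 -1.15
```

View pics/home.png

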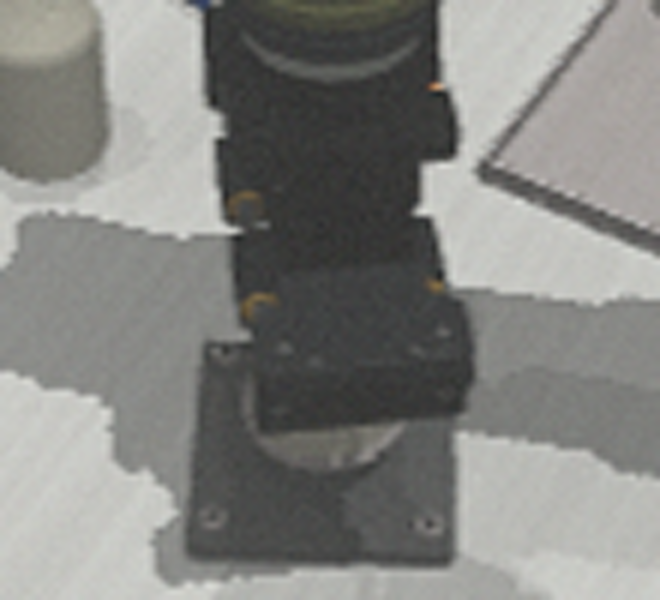

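It is home. The rim height reads 40.0 mm against the 40 mm shoulder, z stopped falling, and the torque climbed to 0.26 N m after about 79° past the ridge starts. In the side picture the gripper hides the rim, at about (330,430) in the crop, so the height comes from the arm. Now I unscrew.

>>> {"name": "arm_command", "arguments": {
  "motion": [
    [[0,0,0],[0,0,-5],1.0],
    [[0,0,-0.35],[0,0,-5],1.0],
    [[0,0,-0.4],[0,0,-5],1.0],
    [[0,0,-0.35],[0,0,-5],1.0],
    [[0,0,-0.35],[0,0,-5],1.0],
    [[0,0,0],[0,0,0],1.0]
  ]
}}

```text
time: 14.07
position: [0.5305, 0.0241, 0.0769]
tool_rot: [-2.709, -1.59, 0.002]
ft_force: [-0.6, -0.8, 1.2]
grip_width: 0.156
```

```bash
python3 st.py
```

```text
14.0667 pos [530.54  24.13  76.92] grip 13.53 F [-0.65 -0.82  1.23] M [ 0.033  0.015 -0.029] yaw 60.82 j7 -0.73
```

>>> {"name": "arm_command", "arguments": {
  "motion": [
    [[0,0,-0.35],[0,0,-5],1.0],
    [[0,0,-0.35],[0,0,-5],1.0],
    [[0,0,-0.35],[0,0,-5],1.0],
    [[0,0,-0.35],[0,0,-5],1.0],
    [[0,0,-0.35],[0,0,-5],1.0],
    [[0,0,-0.35],[0,0,-5],1.0],
    [[0,0,0],[0,0,0],1.0]
  ]
}}

```text
time: 14.65
position: [0.5306, 0.0242, 0.0791]
tool_rot: [-2.207, -2.234, 0.001]
ft_force: [-0.0, 0.9, 1.9]
grip_width: 0.158
```

```bash
python3 st.py
```

```text
14.65 pos [530.55  24.2   79.06] grip 13.77 F [-0.05  0.9   1.91] M [-0.011 -0.119 -0.059] yaw 90.69 j7 -0.22
```

>>> {"name": "arm_command", "arguments": {
  "motion": [
    [[0,0,-0.35],[0,0,-5],1.0],
    [[0,0,-0.35],[0,0,-5],1.0],
    [[0,0,-0.35],[0,0,-5],1.0],
    [[0,0,-0.35],[0,0,-5],1.0],
    [[0,0,-0.35],[0,0,-5],1.0],
    [[0,0,-0.35],[0,0,-5],1.0],
    [[0,0,-0.35],[0,0,-5],1.0],
    [[0,0,0],[0,0,0],1.0]
  ]
}}

```text
time: 15.32
position: [0.5306, 0.0242, 0.0815]
tool_rot: [-1.435, -2.793, 0.001]
ft_force: [0.6, 0.1, -0.1]
grip_width: 0.159
```

```bash
python3 st.py
```

```text
15.3167 pos [530.56  24.19  81.53] grip 13.84 F [ 0.56  0.06 -0.06] M [ 0.077 -0.09   0.036] yaw 125.6 j7 0.36
```

>>> {"name": "arm_command", "arguments": {
  "motion": [
    [[0,0,-1],[0,0,0],1.0],
    [[0,0,-1],[0,0,0],1.0],
    [[0,0,0],[0,0,0],1.0]
  ]
}}

```text
time: 15.57
position: [0.531, 0.0243, 0.084]
tool_rot: [-1.437, -2.794, 0.0]
ft_force: [0.4, 0.1, -0.2]
grip_width: 0.154
```

```bash
python3 st.py
```

```text
15.5667 pos [531.01  24.28  84.05] grip 13.41 F [ 0.41  0.06 -0.22] M [-0.016 -0.156 -0.015] yaw 125.57 j7 0.37
```

>>> {"name": "arm_command", "arguments": {
  "motion": [
    [[0,0,-3],[0,0,0],1.0],
    [[0,0,-7],[0,0,0],1.0],
    [[0,0,-9],[0,0,0],1.0],
    [[0,0,-7],[0,0,0],1.0],
    [[0,0,-4],[0,0,0],1.0],
    [[0,0,0],[0,0,0],1.0]
  ]
}}

```text
time: 16.07
position: [0.5322, 0.0242, 0.1157]
tool_rot: [1.432, 2.793, 0.001]
ft_force: [0.6, 0.3, -0.2]
grip_width: 0.158
```

```bash
python3 st.py 641 276 113 125.6
python3 - <<'E'
from h import *
im,d=optics.get_image('side'); cv2.imwrite('pics/off.png',cv2.resize(im[130:250,190:350],None,fx=5,fy=5))
E
```

```text
16.0667 pos [532.18  24.24 115.71] grip 13.79 F [ 0.63  0.26 -0.21] M [-0.003 -0.193  0.014] yaw 125.7 j7 0.39
shift(tool now) [140.94 235.29   2.87] shift(tool after turn) [141.36 235.04   2.71] turn rv [0.11 0.12 0.1 ] yaw now 125.7 yaw delta(world) -0.1
```

View pics/off.png

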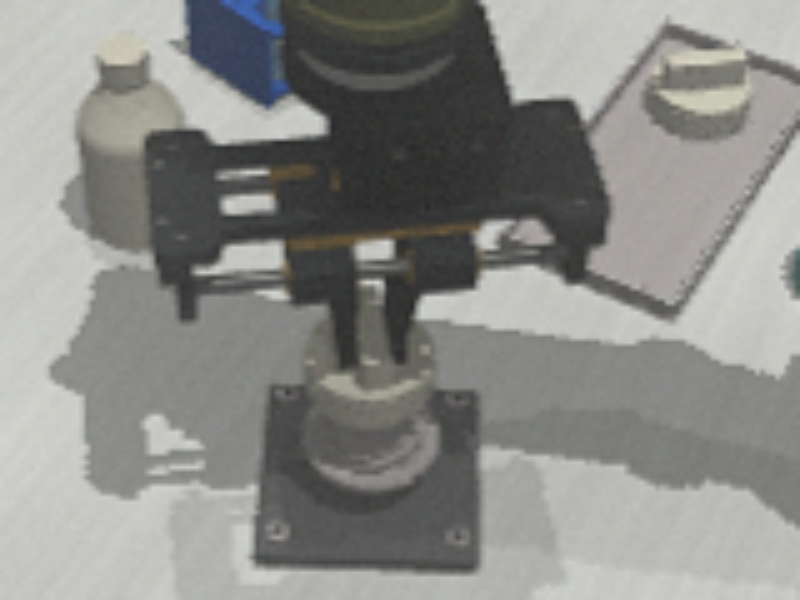

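The cap is off the gauge and upright in the fingers, skirt at about (370,390), with the gauge neck below it unmoved. On to the pass tray.

>>> {"name": "arm_command", "arguments": {
  "motion": [
    [[10,17,0],[0,0,0],1.0],
    [[18,30,0],[0,0,0],1.0],
    [[21,35,0],[0,0,0],1.0],
    [[21,35,0.5],[0,0,0],1.0],
    [[21,35,1],[0,0,0],1.0],
    [[21,35,1],[0,0,0],1.0],
    [[18,30,0],[0,0,0],1.0],
    [[11,18,0],[0,0,0],1.0]
  ]
}}

```text
time: 16.78
position: [0.6393, 0.2808, 0.1106]
tool_rot: [-1.427, -2.796, -0.003]
ft_force: [-1.2, -0.9, -0.7]
grip_width: 0.154
```

>>> {"name": "arm_command", "arguments": {
  "motion": [
    [[0,0,0],[0,0,0],1.0],
    [[0,0,0],[0,0,0],1.0],
    [[0,0,0],[0,0,0],1.0],
    [[0,0,0],[0,0,0],1.0],
    [[0,0,0],[0,0,0],1.0]
  ]
}}

```text
time: 17.2
position: [0.64, 0.2737, 0.1115]
tool_rot: [1.436, 2.793, -0.002]
ft_force: [-0.3, -0.7, -1.1]
grip_width: 0.157
```

```bash
python3 st.py 641 276 39.8 125.6
```

```text
17.2 pos [639.95 273.73 111.54] grip 13.69 F [-0.32 -0.71 -1.11] M [ 0.056 -0.183  0.041] yaw 125.58 j7 -0.08
shift(tool now) [ 1.32  2.23 71.74] shift(tool after turn) [ 1.24  2.18 71.74] turn rv [-0.04  0.07 -0.02] yaw now 125.58 yaw delta(world) 0.02
```

>>> {"name": "arm_command", "arguments": {
  "motion": [
    [[1,1,6],[0,0,0],1.0],
    [[0,1,14],[0,0,0],1.0],
    [[0,0,18],[0,0,0],1.0],
    [[0,0,15],[0,0,0],1.0],
    [[0,0,8],[0,0,0],1.0],
    [[0,0,4],[0,0,0],1.0],
    [[0,0,0],[0,0,0],1.0],
    [[0,0,0],[0,0,0],1.0]
  ]
}}

```text
time: 17.87
position: [0.6408, 0.2781, 0.0467]
tool_rot: [1.433, 2.796, 0.0]
ft_force: [-0.9, -1.7, -0.4]
grip_width: 0.155
```

```bash
python3 st.py 641 276 39.8 125.6
```

```text
17.8667 pos [640.83 278.11  46.69] grip 13.51 F [-0.92 -1.67 -0.4 ] M [-0.034 -0.173  0.005] yaw 125.72 j7 -0.1
shift(tool now) [-1.82 -1.09  6.89] shift(tool after turn) [-1.82 -1.09  6.89] turn rv [ 0.02 -0.01  0.12] yaw now 125.72 yaw delta(world) -0.12
```

>>> {"name": "arm_command", "arguments": {
  "motion": [
    [[0,0,2],[0,0,0],1.0],
    [[0,0,2],[0,0,0],1.0],
    [[0,0,1.5],[0,0,0],1.0],
    [[0,0,0.7],[0,0,0],1.0],
    [[0,0,0],[0,0,0],1.0],
    [[0,0,0],[0,0,0],1.0]
  ]
}}

```text
time: 18.37
position: [0.6407, 0.2779, 0.0404]
tool_rot: [1.433, 2.796, -0.0]
ft_force: [-0.5, -0.4, -0.9]
grip_width: 0.158
```

```bash
python3 st.py 641 276 39.8 125.6
```

```text
18.3667 pos [640.71 277.89  40.45] grip 13.76 F [-0.51 -0.41 -0.94] M [ 0.065 -0.16   0.009] yaw 125.72 j7 -0.11
shift(tool now) [-1.7  -0.87  0.65] shift(tool after turn) [-1.71 -0.86  0.65] turn rv [0.   0.01 0.12] yaw now 125.72 yaw delta(world) -0.12
```

>>> {"name": "arm_command", "arguments": {
  "motion": [
    [[0,0,0.6],[0,0,0],1.0],
    [[0,0,0.4],[0,0,0],1.0],
    [[0,0,0],[0,0,0],1.0],
    [[0,0,0],[0,0,0],0.5],
    [[0,0,0],[0,0,0],0.5],
    [[0,0,0],[0,0,0],0.5],
    [[0,0,0],[0,0,0],0.5],
    [[0,0,0],[0,0,0],0.5]
  ]
}}

```text
time: 19.03
position: [0.6407, 0.2779, 0.0394]
tool_rot: [1.433, 2.796, 0.0]
ft_force: [0.2, -0.4, -0.1]
grip_width: 0.444
```

```bash
python3 st.py
```

```text
19.0333 pos [640.72 277.92  39.42] grip 38.67 F [ 0.18 -0.42 -0.1 ] M [-0.004 -0.143 -0.035] yaw 125.72 j7 -0.11
```

>>> {"name": "arm_command", "arguments": {
  "motion": [
    [[0,0,-6],[0,0,0],0.5],
    [[0,0,-14],[0,0,0],0.5],
    [[0,0,-22],[0,0,0],0.5],
    [[0,0,-30],[0,0,0],0.5],
    [[0,0,-35],[0,0,0],0.5],
    [[0,0,-30],[0,0,0],0.5],
    [[0,0,-20],[0,0,0],0.5],
    [[0,0,-10],[0,0,0],0.5]
  ]
}}

```text
time: 19.7
position: [0.6419, 0.2792, 0.2121]
tool_rot: [1.431, 2.792, 0.009]
ft_force: [1.1, 0.2, 0.8]
grip_width: 0.498
```

```bash
python3 st.py
python3 - <<'E'
from h import *
z0=np.load('top0.npz')
im,d=optics.get_image('side'); cv2.imwrite('pics/end_s.png',im); P=cloud('side',d,c2w('side'))
q=P[(np.hypot(P[...,0]-.641,P[...,1]-.278)<.045)&(d>0)&(P[...,2]<.06)]
h=q[q[:,2]>.036]; f=q[(q[:,2]>.017)&(q[:,2]<.03)]
print('bar',cv2.minAreaRect((h[:,:2]*1000).astype(np.float32)),'z',np.percentile(h[:,2],[50,95]),'flat',cv2.minEnclosingCircle((f[:,:2]*1000).astype(np.float32)))
im,d=optics.get_image('top'); cv2.imwrite('pics/end_t.png',im)
E
```

```text
19.7 pos [641.94 279.23 212.13] grip 43.29 F [1.09 0.23 0.78] M [ 0.019 -0.128  0.044] yaw 125.73 j7 -0.04
bar ((639.623046875, 278.5461120605469), (14.230015754699707, 52.27466583251953), 38.064231872558594) z [0.04457941 0.04667876] flat ((639.67236328125, 278.2113037109375), 31.62857437133789)
```

View pics/end_s.png

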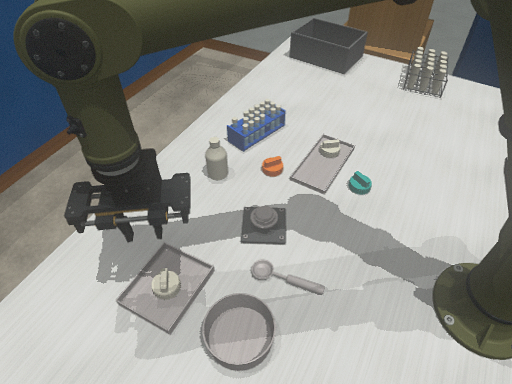

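View pics/end_t.png

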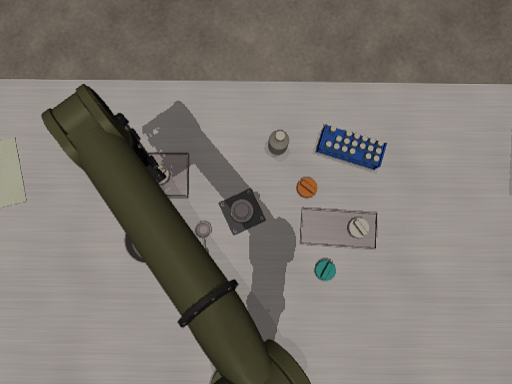

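The side view shows the cap standing upright in the pass tray at (166,285), bar top at about 44 mm. The other cap is still in the queue at (329,147), the gauge is free at (264,217), and nothing else has moved. Handing in.

>>> {"name": "arm_command", "arguments": {
  "motion": [
    [[0,0,0],[0,0,0],0.5],
    [[0,0,0],[0,0,0],0.5],
    [[0,0,0],[0,0,0],0.5],
    [[0,0,0],[0,0,0],0.5]
  ]
}}

```text
time: 20.13
position: [0.6401, 0.2774, 0.2045]
tool_rot: [-1.432, -2.794, 0.003]
ft_force: [-0.2, 0.3, -0.4]
grip_width: 0.499
```

```bash
python3 -c "
from bench import ctrl
print(ctrl.close_job())"
```

```text
the job is handed in; nothing more can be done
None
```

The cap nearer the gauge turned fully home, so I unscrewed it and stood it upright in the pass tray. The job took 20 s and is handed in.

- **Screwing on:** I set the lugs about 10° counter-clockwise of the ridge starts and turned the cap clockwise. It went down until z stopped, with the rim at 40.0 mm (the shoulder is at 40 mm). I kept turning until the torque rose to about 0.26 N m, roughly 79° past the ridge starts (75° expected). The highest vertical force I read was about 6 N.
- **Unscrewing and placing:** It turned back freely and lifted off without resistance. I released it near the middle of the pass tray.
- **Last checks:** The side camera puts the cap at about (640, 278) mm with its bar top near 44 mm, which means upright on the floor. The other cap is still in the queue, and nothing else appears moved in the side or top picture.
- **Not confirmed by sight:** In the side picture taken at the stop, the gripper hid the rim, so "fully home" rests on arm height, turn angle and torque. In the final top picture the arm hid part of the pass tray and most of the reject tub.

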